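Stow the spice tins for the drive

ROBOT

A 6-joint arm with a two-finger parallel gripper is mounted at the origin on the work surface. World frame = base frame: x ahead of the robot, y to its left, z up, the work surface at z = 0. Lengths are in m, angles in rad, forces in N, time in s.
With the tool pointing down it reaches from about 0.35 to 0.85 m from the base axis. Payload 8.1 kg.
Tool frame: the origin (TCP) lies on the centre line of the jaws, within the pads' length; the fingertips stand 22 mm ahead of it and the grasp point (between the pads) lies 3 mm ahead of it; z points along the fingers, y is the line along which they close (so a half turn about z gives the same grasp; the last joint's range is limited). The gripper opens to 93 mm and grips with 3 to 60 N. Pads are 15 mm wide; open, the fingers measure 128 mm over their backs; the gripper's body (75 mm by 188 mm) begins 65 mm behind the grasp point.
Start: joints at [-1.341, 0.13, 1.488, -0, 1.523, -0.085], TCP at [0.186, -0.571, 0.241] pointing down, gripper open.
Joint ranges: [-2.96, 2.96], [-0.89, 2.26], [0.02, 2.5], [-1.34, 4.48], [0, 2.73], [-2.66, 2.66]. Speed limits (rad/s): [2.39, 2.39, 2.79, 3.14, 3.14, 3.14].

INTERFACE

Orientations are given as a rotation vector (axis times angle).
In Python, from plant import robot, optics, close_job gives the robot as it stands (robot), with the cameras (optics) and the job as plain functions.
- The arm moves only by the shell command python3 inch.py [FORCE], which reads ROWS from standard input. ROWS is a JSON list of rows, 1 to 20 of them, each of 5 numbers: the finger opening in m, then dx, dy, dz in shares of 0.6 m (1.0 is 0.6 m), then a turn about the tool's z in shares of 180 degrees (1.0 is 180 degrees); each row shifts and turns the commanded pose from where the row before left it, along the tool's axes as they then stand; what a row does not reach is not made up. A row lasts 1/10 s, in which the tool goes at most 0.05 m and 0.15 rad, less where a joint would pass 70% of its speed; a pose out of reach is approached as far as the arm can. The fingers move at their own pace and stop on an object; FORCE is the grip in N (left out, the last holds). Time passes only in rows, so rows that do not move let the fingers close. It prints the time, the measured TCP pose, the force, the opening and the grip force at its end. Shift and turn numbers lie between -1 and 1, and a call with a number outside is refused. Input that does not fit is refused with a message, and nothing moves.
- robot.read_state(): the state, without advancing time (a new reading comes with each control period).
- optics.read_camera(name): name is "scene" or "top"; returns a dict with "image" (420x560x3 uint8, red, green, blue), "fx", "fy", "cx", "cy" (pixels), "R" (3x3) and "t" (3): a world point X has camera coordinates R X + t. Camera axes: x right, y down, z forward; pixel columns grow to the right and rows downward; lengths in m; the calibration is good to about 2 mm. A picture is of the moment at which its call begins. There is no depth.
- close_job(): hands the job in; it is judged then, once.
The state is a dict: "t": time; "q": joint angles; "dq": joint speeds; "joint_torque": joint torques, N m; "tool_pos": TCP position; "orientation": TCP orientation; "force": force on the tool from outside, world axes, zero at the start; "wrist_torque": the same for the moment, N m; "opening": finger opening in m; "gripper_force": force on a finger pad.
Only numpy, scipy, OpenCV 4.12 (cv2) and the standard library are available. Lean on these libraries where they do the work, as an engineer would, in place of code of your own. Each camera call takes 0.05 s, during which the arm holds its last target. There are 200 camera calls.

TASK

We are about to drive off: slide the rack's end stop back and stand every slim rectangular spice tin upright in the rack, between the rails, in one row from the end wall, broad face to broad face like books. Then push the stop up snug so that no gap is left anywhere in the row and nothing can rattle. The tins are thin aluminium and dent easily, so grip and push them gently; leave the other things on the table where they are.

Things in the scene. Friction and masses are not known exactly. Their poses are not given: they have to be found in the camera images.
- rack: dark wooden tin rack, fixed to the table: base board 110 mm (x) by 320 mm (y), 10 mm thick; the tins stand on its top. Origin: centre of the board's underside; the row runs along its y. Two aluminium rails, 70 mm apart inside, centred on x = 0, tops 44 mm above the table: the tins stand between them, 58 mm side along the rack's x, 36 mm side along the row
- rack_wall (a point): foot of the fixed upright end wall's inner face (the wall is 80 mm wide, 12 mm thick, its top 85 mm above the table), on the rack floor: x = 0, y = +148 mm, z = 10 mm in the rack's frame, axes as the rack's. The row starts here and runs to -y
- stop (a joint): the sliding end stop, in m: the clear length between its flat face and the end wall's inner face, 0 to 0.245; it starts nearly closed. It slides along the rack's y with about 1.5 N of friction and stays where it is left. Pressing its face against a tin with more than 20 N dents the tin
- stop_fin (a point): top centre of the stop's upright wooden fin, the part to take hold of: 16 mm thick along the rack's x, 44 mm long along its y, top 85 mm above the table, free above the rails on both sides. The stop's flat face towards the tins (66 mm wide, top 75 mm above the table) is 30 mm to the +y side of this point. Axes as the rack's
- place1 (a point): place 1 of the snug row: where the underside centre of the tin number 1 from the end wall stands, 18 mm from the wall's face, on the rack floor. Axes as the rack's
- place2 (a point): place 2 of the snug row: where the underside centre of the tin number 2 from the end wall stands, 54 mm from the wall's face, on the rack floor. Axes as the rack's
- place3 (a point): place 3 of the snug row: where the underside centre of the tin number 3 from the end wall stands, 90 mm from the wall's face, on the rack floor. Axes as the rack's
- place4 (a point): place 4 of the snug row: where the underside centre of the tin number 4 from the end wall stands, 126 mm from the wall's face, on the rack floor. Axes as the rack's
- place5 (a point): place 5 of the snug row: where the underside centre of the tin number 5 from the end wall stands, 162 mm from the wall's face, on the rack floor. Axes as the rack's
- place6 (a point): place 6 of the snug row: where the underside centre of the tin number 6 from the end wall stands, 198 mm from the wall's face, on the rack floor. Axes as the rack's
- tin1: slim rectangular aluminium spice tin with a lid of the same outline, standing upright on the table: 58 mm along its x, 36 mm along its y, 80 mm tall (z up), about 0.11 kg, the weight low down. Origin: centre of the underside. All tins are alike. Its thin walls dent above 40 N of contact with the fingers, both fingers added up (a grip of 20 N). May be absent.
- tin2: slim rectangular aluminium spice tin with a lid of the same outline, standing upright on the table: 58 mm along its x, 36 mm along its y, 80 mm tall (z up), about 0.11 kg, the weight low down. Origin: centre of the underside. All tins are alike. Its thin walls dent above 40 N of contact with the fingers, both fingers added up (a grip of 20 N). May be absent.
- tin3: slim rectangular aluminium spice tin with a lid of the same outline, standing upright on the table: 58 mm along its x, 36 mm along its y, 80 mm tall (z up), about 0.11 kg, the weight low down. Origin: centre of the underside. All tins are alike. Its thin walls dent above 40 N of contact with the fingers, both fingers added up (a grip of 20 N). May be absent.
- tin4: slim rectangular aluminium spice tin with a lid of the same outline, standing upright on the table: 58 mm along its x, 36 mm along its y, 80 mm tall (z up), about 0.11 kg, the weight low down. Origin: centre of the underside. All tins are alike. Its thin walls dent above 40 N of contact with the fingers, both fingers added up (a grip of 20 N). May be absent.
- tin5: slim rectangular aluminium spice tin with a lid of the same outline, standing upright on the table: 58 mm along its x, 36 mm along its y, 80 mm tall (z up), about 0.11 kg, the weight low down. Origin: centre of the underside. All tins are alike. Its thin walls dent above 40 N of contact with the fingers, both fingers added up (a grip of 20 N). May be absent.
- tin6: slim rectangular aluminium spice tin with a lid of the same outline, standing upright on the table: 58 mm along its x, 36 mm along its y, 80 mm tall (z up), about 0.11 kg, the weight low down. Origin: centre of the underside. All tins are alike. Its thin walls dent above 40 N of contact with the fingers, both fingers added up (a grip of 20 N). May be absent.
- pot: titanium pot, 125 mm wide, 88 mm tall, its folding handle swung out along its x to 135 mm from the centre; bystander. Origin: centre of the underside
- board: blue plastic cutting board, 120 (x) by 200 (y) by 8 mm, lying flat; bystander. Origin: centre of the underside
- spoon: stainless spoon lying along its x, 160 mm long, about 15 mm high; bystander
- salt: round aluminium salt tin, 54 mm across, 66 mm tall; bystander, does not belong in the rack. Origin: centre of the underside
- lighter: black lighter lying down, 80 (x) by 24 by 14 mm; bystander. Origin: centre of the underside
- mug: steel mug, 76 mm across, 78 mm tall, handle at its +y side; bystander. Origin: centre of the underside
- matches: cardboard matchbox, 56 (x) by 36 by 15 mm; bystander. Origin: centre of the underside

How it is judged:
By the outcome, as a careful person would: the job done as asked, in the order asked, and still so for the second after the job is handed in, with the robot touching nothing.
Of tin1, tin2, tin3, tin4, tin5, tin6 only 4 to 6 are there at a start; the rules pass over those that are not, and their reading is None.
At some moment in a run one of tin1, tin2, tin3, tin4, tin5, tin6 may be knocked a few centimetres aside while the robot is not near it.
It also fails if it takes over 210 s, if anything falls off the work surface, if the arm or the gripper's body presses on something with over 40 N, if the wrist force passes 120 N, or if a joint passes its speed limit or range.

## Working session

There is one attempt and no reset: what is moved stays moved. The work goes in short steps, Python scripts to look and compute and a shell command to move; the robot and the scene stay as the last step left them, time stands still between calls to the robot, and variables do not carry over. Pictures are saved under pics/ and viewed, at most 14 in all, crops included, and the job is handed in when it is done.

```bash
ls; mkdir -p pics; python3 - <<'E'
from plant import robot, optics, close_job
import cv2
s=robot.read_state(); print(s)
for n in("top","scene"):
    c=optics.read_camera(n); cv2.imwrite(f"pics/{n}0.png",c["image"][:,:,::-1]); print(n,c["fx"],c["fy"],c["cx"],c["cy"],c["R"],c["t"])
E
```

```text
inch.py
pics
plant.py
{'t': 0.0, 'q': array([-1.34141825e+00,  1.31183293e-01,  1.48926515e+00,  2.53277676e-06,
        1.52297986e+00, -8.53714179e-02]), 'dq': array([ 0.00117332, -0.00063827,  0.00047016,  0.00094474, -0.00073461,
       -0.00027779]), 'joint_torque': array([-5.98144834e-04, -5.59841895e+01, -4.91765535e+01,  7.67404656e-02,
        3.58971732e-02, -1.40363659e-04]), 'tool_pos': array([ 0.18566664, -0.57000332,  0.23958194]), 'orientation': array([-3.10096084e+00, -4.92081886e-01,  2.03355285e-04]), 'force': array([-1.02886341,  0.26208879,  0.12171525]), 'wrist_torque': array([0.02609877, 0.01538218, 0.0396951 ]), 'gripper_force': 0.0, 'opening': 0.09310361938676848}
top 464.9374369012293 464.9374369012293 278.1524912128358 210.0797586222772 [[ 2.33357498e-02 -9.99722189e-01  3.31465259e-03]
 [-9.87099024e-01 -2.35661749e-02 -1.58367143e-01]
 [ 1.58401260e-01  4.23725682e-04 -9.87374732e-01]] [-0.07495561  0.55713284  1.07375766]
scene 381.9887460831728 381.9887460831728 281.2772042878865 203.11636665384506 [[ 0.29596892  0.95517187 -0.00700651]
 [ 0.57531665 -0.18411306 -0.79693985]
 [-0.76250452  0.23183847 -0.60401803]] [-0.10666438 -0.27524043  1.47039612]
```

View pics/top0.png

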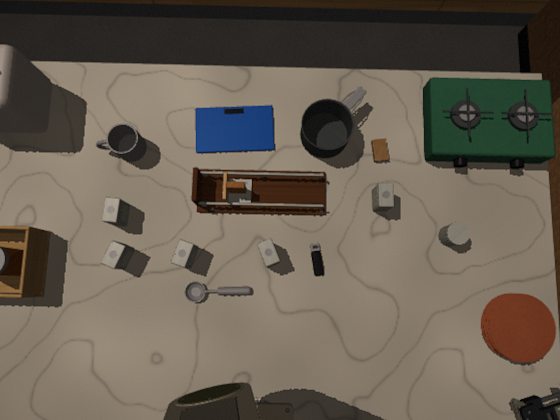

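View pics/scene0.png

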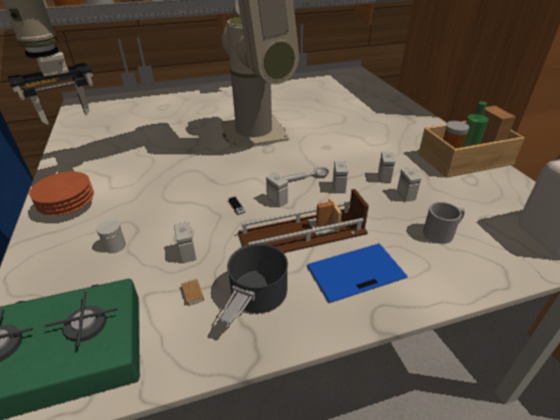

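The top view shows five tins, near (115,212), (117,255), (184,254), (268,253) and (383,196). The rack spans columns 195–327 with its wall on the left (+y) and the fin near (237,187). The salt tin is at (457,234). I'll take a closer look next.

```bash
python3 - <<'E'
import cv2
a=cv2.imread("pics/top0.png")
l=cv2.resize(a[160:280,90:290],None,fx=4,fy=4,interpolation=cv2.INTER_CUBIC)
cv2.imwrite("pics/crop0.png",l)
E
```

```text
(no output)
```

View pics/crop0.png

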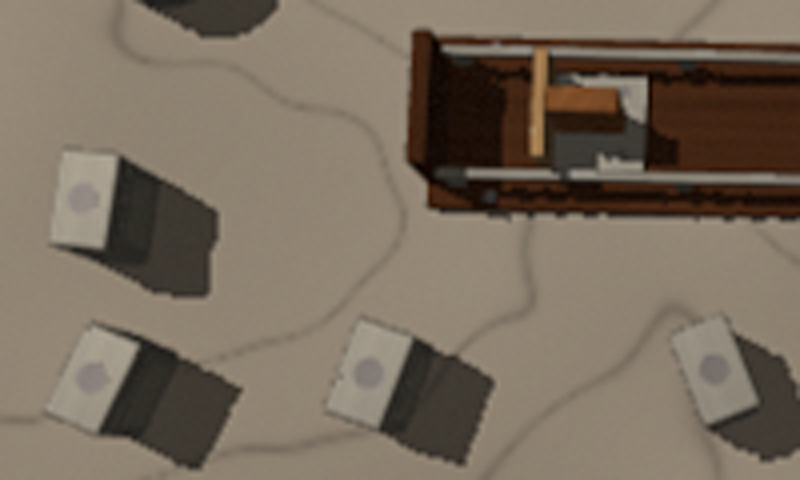

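```bash
cat > h.py <<'E'
import cv2,numpy as np
from plant import robot, optics, close_job
def cam(n,save=None):
    c=optics.read_camera(n); c["hsv"]=cv2.cvtColor(c["image"],cv2.COLOR_RGB2HSV)
    if save: cv2.imwrite(save,c["image"][:,:,::-1])
    return c
def ray(c,uv,z):
    uv=np.atleast_2d(np.asarray(uv,float)); d=np.c_[(uv[:,0]-c["cx"])/c["fx"],(uv[:,1]-c["cy"])/c["fy"],np.ones(len(uv))]@c["R"]
    o=-c["R"].T@c["t"]; return o+d*((z-o[2])/d[:,2])[:,None]
def proj(c,X):
    p=c["R"]@np.asarray(X,float)+c["t"]; return np.array([c["fx"]*p[0]/p[2]+c["cx"],c["fy"]*p[1]/p[2]+c["cy"]])
def blobs(m,lo,hi):
    cs,_=cv2.findContours(m.astype(np.uint8),cv2.RETR_EXTERNAL,cv2.CHAIN_APPROX_NONE)
    return [k[:,0,:] for k in cs if lo<cv2.contourArea(k)<hi]
def rect(c,k,z):
    P=ray(c,k,z)[:,:2]; return cv2.minAreaRect((P*1000).astype(np.float32))
def tins(c,z=0.08,vmin=140,smax=40):
    h=c["hsv"]; m=(h[...,1]<smax)&(h[...,2]>vmin)
    m=cv2.morphologyEx(m.astype(np.uint8),cv2.MORPH_CLOSE,np.ones((5,5)))
    return [(k.mean(0).round(),cv2.contourArea(k),rect(c,k,z)) for k in blobs(m,120,900)]
E
python3 - <<'E'
from h import *
c=cam("top"); h=c["hsv"]
for u,v in((106,200),(104,215),(115,260),(266,247),(384,190),(384,202),(380,190),(386,206),(140,230),(100,280),(300,300),(455,230)): print(u,v,h[v,u])
for t in tins(c): print(t)
# fin
m=(h[...,0]<16)&(h[...,1]>120)&(h[...,2]>90)
for k in blobs(m,20,3000): print("fin",k.mean(0),cv2.contourArea(k),k.min(0),k.max(0),rect(c,k,.085))
E
```

```text
106 200 [ 19  37 165]
104 215 [ 19  38 161]
115 260 [ 20  38 156]
266 247 [ 19  38 149]
384 190 [ 18  38 136]
384 202 [ 19  36 134]
380 190 [ 20  39 132]
386 206 [19 39 91]
140 230 [20 50 61]
100 280 [ 18  51 144]
300 300 [ 17  51 144]
455 230 [ 19  38 128]
(array([112., 254.]), 282.0, ((442.5285949707031, 315.600830078125), (30.391233444213867, 52.990596771240234), 67.27241516113281))
(array([182., 253.]), 279.0, ((448.9891357421875, 157.51071166992188), (31.480531692504883, 52.93230056762695), 71.28378295898438))
(array([268., 252.]), 262.0, ((456.023681640625, -40.4332160949707), (51.877235412597656, 30.236595153808594), 24.037790298461914))
(array([110., 209.]), 277.0, ((546.027587890625, 328.8043518066406), (31.918004989624023, 53.67719268798828), 86.07105255126953))
fin [232.98039216 184.43137255] 88.5 [222 181] [243 187] ((611.4336547851562, 46.24687194824219), (14.332117080688477, 49.10407257080078), 1.377376914024353)
fin [380.0625   149.484375] 248.0 [373 139] [388 160] ((703.5243530273438, -299.84423828125), (50.770782470703125, 32.03343963623047), 7.112818717956543)
```

```bash
python3 - <<'E'
import cv2
a=cv2.imread("pics/top0.png")
cv2.imwrite("pics/crop1.png",cv2.resize(a[160:250,270:410],None,fx=5.7,fy=5.7,interpolation=cv2.INTER_CUBIC))
E
```

```text
(no output)
```

View pics/crop1.png

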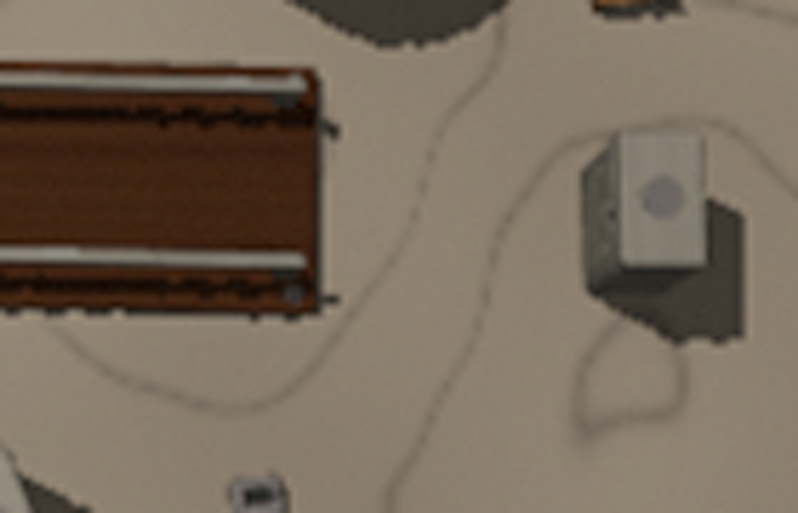

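Crop: tin5's lid runs over columns 379–394 and rows 183–207. The rack's -y end is at column 326. The rails run roughly along rows 172→175 and 204→206. Next I fit the rails, wall and fin.

```bash
cat >> h.py <<'E'
def long_axis(r):
    (cx,cy),(w,hh),a=r
    a=np.radians(a)+(0 if w>=hh else np.pi/2); a=(a+np.pi/2)%np.pi-np.pi/2
    return cx/1000,cy/1000,np.degrees(a),max(w,hh),min(w,hh)   # angle of 58mm side vs world x
E
python3 - <<'E'
from h import *
c=cam("top"); h=c["hsv"].astype(int)
for t in tins(c): print(t[0],np.round(long_axis(t[2]),3))
m=np.zeros(h.shape[:2],bool); m[178:212,374:400]=(h[178:212,374:400,2]>115)&(h[178:212,374:400,1]<45)
for k in blobs(m,100,900): print("t5",k.min(0),k.max(0),np.round(long_axis(rect(c,k,.08)),3))
m=np.zeros(h.shape[:2],bool); m[170:216,195:330]=((h[...,1]<60)&(h[...,2]>75))[170:216,195:330]
for r0 in (170,199):
    P=[]
    for u in list(range(255,320)):
        col=np.where(m[r0:r0+12,u])[0]
        if 0<len(col)<7: P.append((u,r0+col.mean()))
    W=ray(c,P,.044)[:,:2]; f=np.polyfit(W[:,1],W[:,0],1); print("rail",len(P),f,np.degrees(np.arctan(f[0])),np.polyval(f,0), np.std(W[:,0]-np.polyval(f,W[:,1])))
# brown board extents
for v in range(178,202,4): print(v,[tuple(h[v,u,1:]) for u in range(322,330)])
for v in (172,180,188,196): print(v,[tuple(h[v,u,1:]) for u in range(188,202)])
print("wall top left/right",ray(c,[[193,170],[193,200]],.085),"base right",ray(c,[[326.3,180],[326.3,205]],.01))
for v in range(176,203,2): print(v,[tuple(h[v,u]) for u in range(220,228)])
E
```

```text
[112. 254.] [  0.443   0.316 -22.728  52.991  30.391]
[182. 253.] [  0.449   0.157 -17.445  52.516  31.511]
[268. 252.] [ 4.5600e-01 -4.0000e-02  2.3462e+01  5.1941e+01  3.0287e+01]
[110. 209.] [ 0.546  0.329 -4.195 53.639 31.816]
t5 [379 183] [393 205] [ 0.597 -0.314 -0.632 53.513 32.816]
rail 65 [-0.02848581  0.6484416 ] -1.6316752060731912 0.6484416029899165 0.0009984082162949766
rail 65 [-0.00209181  0.57293864] -0.11985162130069583 0.5729386429229674 0.0003926172451906246
178 [(np.int64(186), np.int64(26)), (np.int64(186), np.int64(37)), (np.int64(200), np.int64(51)), (np.int64(116), np.int64(46)), (np.int64(49), np.int64(89)), (np.int64(53), np.int64(136)), (np.int64(53), np.int64(140)), (np.int64(52), np.int64(141))]
182 [(np.int64(187), np.int64(45)), (np.int64(191), np.int64(44)), (np.int64(180), np.int64(44)), (np.int64(88), np.int64(49)), (np.int64(52), np.int64(59)), (np.int64(51), np.int64(50)), (np.int64(58), np.int64(48)), (np.int64(53), np.int64(97))]
186 [(np.int64(183), np.int64(57)), (np.int64(197), np.int64(57)), (np.int64(176), np.int64(55)), (np.int64(99), np.in
[... 7281 characters left out ...]
(180), np.int64(68)), (np.int64(11), np.int64(185), np.int64(69)), (np.int64(11), np.int64(177), np.int64(69)), (np.int64(12), np.int64(167), np.int64(64)), (np.int64(15), np.int64(144), np.int64(53)), (np.int64(16), np.int64(137), np.int64(52)), (np.int64(15), np.int64(137), np.int64(52)), (np.int64(13), np.int64(138), np.int64(50))]
202 [(np.int64(17), np.int64(48), np.int64(111)), (np.int64(17), np.int64(48), np.int64(107)), (np.int64(15), np.int64(48), np.int64(107)), (np.int64(17), np.int64(48), np.int64(107)), (np.int64(16), np.int64(45), np.int64(107)), (np.int64(18), np.int64(43), np.int64(106)), (np.int64(18), np.int64(44), np.int64(105)), (np.int64(19), np.int64(49), np.int64(89))]
```

```bash
cat >> h.py <<'E'
from scipy.spatial.transform import Rotation as Ro
def plan(x,y,z,ang=None):
    """ang: wanted world angle (deg) of jaw line (tool y), mod 180"""
    s=robot.read_state(); R=Ro.from_rotvec(s["orientation"]).as_matrix()
    cur=np.degrees(np.arctan2(R[1,1],R[0,1])); d=0 if ang is None else (ang-cur+90)%180-90
    if ang is not None:
        q=s["q"][5]-np.radians(d)
        if abs(q)>2.5: d-=180*np.sign(d)
    Rn=Ro.from_euler("z",d,degrees=True).as_matrix()@R
    D=Rn.T@(np.array([x,y,z])-s["tool_pos"])
    print(f"yawY {cur:.1f} turn(tool z) {-np.radians(d):.3f}  then d_tool {D.round(4)}  from {s['tool_pos'].round(4)} q6 {s['q'][5]:.2f} t {s['t']:.1f} F {s['force'].round(1)}")
E
python3 - <<'E'
from h import *
c=cam("top"); h=c["hsv"].astype(int)
for name,r0,r1 in(("up",169,182),("lo",198,213)):
    for u in (260,290,315):
        print(name,u,[tuple(map(int,h[v,u,1:])) for v in range(r0,r1)])
for r in(172,174,175,203,205,206): print(r,ray(c,[[290,r]],.044).round(4))
m=(h[...,0]<15)&(h[...,1]>150)&(h[...,2]>95)&(h[...,2]<150); m[:,:226]=0; m[:,260:]=0
for k in blobs(m,20,300): print("fin",k.min(0),k.max(0),rect(c,k,.085))
print("stop face", ray(c,[[222.6,185]],.075), "wall inner",ray(c,[[196.7,185]],.085))
plan(.611,.046,.2,0)
E
```

```text
up 260 [(55, 126), (84, 100), (208, 65), (63, 106), (34, 143), (37, 110), (34, 38), (50, 41), (118, 52), (193, 49), (200, 23), (168, 47), (180, 68)]
up 290 [(52, 153), (60, 136), (109, 89), (171, 64), (51, 106), (32, 126), (42, 85), (166, 57), (180, 68), (178, 53), (200, 23), (197, 22), (193, 45)]
up 315 [(51, 146), (50, 148), (57, 121), (216, 59), (92, 83), (43, 125), (30, 112), (98, 52), (182, 63), (178, 66), (196, 52), (179, 20), (242, 20)]
lo 260 [(183, 67), (183, 67), (174, 69), (178, 70), (167, 64), (48, 112), (35, 140), (37, 90), (26, 39), (50, 36), (164, 28), (204, 25), (183, 53), (178, 76), (196, 65)]
lo 290 [(182, 66), (183, 64), (171, 64), (182, 66), (201, 61), (81, 82), (42, 127), (32, 119), (69, 63), (188, 65), (182, 56), (186, 26), (216, 26), (186, 48), (176, 68)]
lo 315 [(187, 64), (180, 65), (180, 65), (175, 64), (185, 58), (214, 50), (49, 94), (33, 132), (35, 101), (138, 50), (186, 67), (190, 55), (216, 26), (179, 37), (191, 56)]
172 [[ 0.6535 -0.0885  0.044 ]]
174 [[ 0.6485 -0.0886  0.044 ]]
175 [[ 0.646  -0.0886  0.044 ]]
203 [[ 0.5768 -0.09    0.044 ]]
205 [[ 0.5719 -0.0901  0.044 ]]
206 [[ 0.5695 -0.0901  0.044 ]]
fin [226 182] [243 187] ((610.34814453125, 41.60968780517578), (11.940122604370117, 39.884132385253906), 1.3794806003570557)
stop face [[0.61061507 0.07057056 0.075     ]] wall inner [[0.6070276  0.12979118 0.085     ]]
yawY -72.0 turn(tool z) -1.256  then d_tool [0.6163 0.4253 0.0398]  from [ 0.1857 -0.5703  0.2401] q6 -0.09 t 0.2 F [ 0.2 -1.   0.4]
```

Careful with the scale: shifts go in shares of 0.6 m and turns go in shares of 180 degrees. That gives: -0.15 rad / 3.1416 = -0.0477.

```bash
echo '[[0.06,0,0,0,-0.0477],[0.06,0,0,0,-0.0477],[0.06,0,0,0,-0.0477],[0.06,0,0,0,-0.0477],[0.06,0,0,0,-0.0477],[0.06,0,0,0,-0.0477],[0.06,0,0,0,-0.0477],[0.06,0,0,0,-0.0477],[0.06,0,0,0,-0.0178]]' | python3 inch.py 20
echo '[[0.06,0.0583,0.04,0,0],[0.06,0.0583,0.04,0,0],[0.06,0.0583,0.04,0,0],[0.06,0.0583,0.04,0,0],[0.06,0.0583,0.04,0,0],[0.06,0.0583,0.04,0,0],[0.06,0.0583,0.04,0,0],[0.06,0.0583,0.04,0,0],[0.06,0.0583,0.04,0,0],[0.06,0.0583,0.04,0,0],[0.06,0.0583,0.04,0,0],[0.06,0.0583,0.04,0,0],[0.06,0.0583,0.04,0,0],[0.06,0.0583,0.04,0,0],[0.06,0.0583,0.04,0,0],[0.06,0.0583,0.04,0,0],[0.06,0.0583,0.04,0,0],[0.06,0.0333,0.0283,0,0],[0.06,0,0,0,0]]' | python3 inch.py
python3 -c "
from h import *
plan(.611,.0405,.074,0)"
```

```text
t: 1.15
tool_pos: [0.1858, -0.5704, 0.2404]
orientation: [-2.215, -2.228, -0.0]
force: [-0.0, -0.1, 0.1]
opening: 0.0598
gripper_force: 0.0
t: 3.05
tool_pos: [0.6118, 0.0474, 0.24]
orientation: [-2.217, -2.225, -0.0]
force: [-0.2, -1.0, -0.6]
opening: 0.0602
gripper_force: 0.0
yawY 0.2 turn(tool z) 0.003  then d_tool [-0.007  -0.0007  0.1659]  from [0.6118 0.0474 0.24  ] q6 -0.01 t 3.0 F [-0.2 -1.  -0.6]
```

To row units: 0.04 m / 0.6 = 0.0667, 0.03 m / 0.6 = 0.05, 0.003 rad / 3.1416 = 0.001.

```bash
echo '[[0.06,-0.0117,-0.0017,0.0667,0.001],[0.06,0,0,0.0667,0],[0.06,0,0,0.0667,0],[0.06,0,0,0.05,0],[0.06,0,0,0.025,0],[0.06,0,0,0,0],[0.01,0,0,0,0],[0.01,0,0,0,0],[0.01,0,0,0,0],[0.01,0,0,0,0],[0.01,0,0,0,0],[0.01,0,0,0,0]]' | python3 inch.py 20
```

```text
t: 4.25
tool_pos: [0.6102, 0.0375, 0.076]
orientation: [2.224, 2.218, 0.001]
force: [15.5, -0.6, -0.6]
opening: 0.0161
gripper_force: 8.4
```

To row units: 0.001 m / 0.6 = 0.0017.

```bash
echo '[[0.01,0,0.0017,0,0],[0.01,0,0,0,0],[0.01,0,0,0,0]]' | python3 inch.py
```

```text
t: 4.55
tool_pos: [0.6108, 0.0375, 0.076]
orientation: [2.225, 2.218, -0.0]
force: [-2.7, -0.6, 4.5]
opening: 0.0159
gripper_force: 20.0
```

To row units: -0.02 m / 0.6 = -0.0333, -0.015 m / 0.6 = -0.025.

```bash
echo '[[0.01,-0.0167,0,0,0],[0.01,-0.025,0,0,0],[0.01,-0.0333,0,0,0],[0.01,-0.0333,0,0,0],[0.01,-0.0333,0,0,0],[0.01,-0.0333,0,0,0],[0.01,-0.0333,0,0,0],[0.01,-0.0333,0,0,0],[0.01,-0.025,0,0,0],[0.01,-0.0167,0,0,0],[0.01,-0.0117,0,0,0],[0.01,0,0,0,0],[0.01,0,0,0,0]]' | python3 inch.py
python3 - <<'E'
from h import *
c=cam("top","pics/top1.png"); h=c["hsv"].astype(int)
plan(.611,-.1365,.076,0)
E
```

```text
t: 5.85
tool_pos: [0.6111, -0.1405, 0.076]
orientation: [2.224, 2.216, 0.001]
force: [4.7, -1.5, 0.8]
opening: 0.0159
gripper_force: 20.0
yawY -0.2 turn(tool z) -0.003  then d_tool [ 0.0039 -0.0001  0.    ]  from [ 0.6111 -0.1404  0.076 ] q6 -0.30 t 5.9 F [ 5.  -1.1  0.5]
```

To row units: -0.04 m / 0.6 = -0.0667, -0.03 m / 0.6 = -0.05.

```bash
echo '[[0.04,0,0,0,0],[0.04,0,0,0,0],[0.04,0,0,0,0],[0.05,0,0,-0.05,0],[0.07,0,0,-0.0667,0],[0.07,0,0,-0.0667,0],[0.07,0,0,-0.025,0]]' | python3 inch.py 6
python3 - <<'E'
from h import *
c=cam("top")
for t in tins(c): print(t[0],np.round(long_axis(t[2]),3))
plan(.456,-.040,.2,23.5)
E
```

```text
t: 6.6
tool_pos: [0.612, -0.1401, 0.2057]
orientation: [2.221, 2.214, 0.004]
force: [-0.1, 0.1, 0.7]
opening: 0.0667
gripper_force: 0.0
[112. 254.] [  0.442   0.315 -21.422  54.707  32.532]
[181. 253.] [  0.449   0.158 -17.704  54.845  33.303]
[458. 233.] [ 0.51  -0.479 44.56  47.747 45.73 ]
[110. 209.] [ 0.546  0.329 -3.584 54.866 32.195]
[386. 194.] [ 0.598 -0.312 -0.632 52.941 30.567]
yawY -0.2 turn(tool z) -0.413  then d_tool [ 0.1543 -0.1037  0.0056]  from [ 0.6126 -0.1402  0.2068] q6 -0.30 t 6.7 F [-0.1 -0.9  1.6]
```

View pics/top1.png

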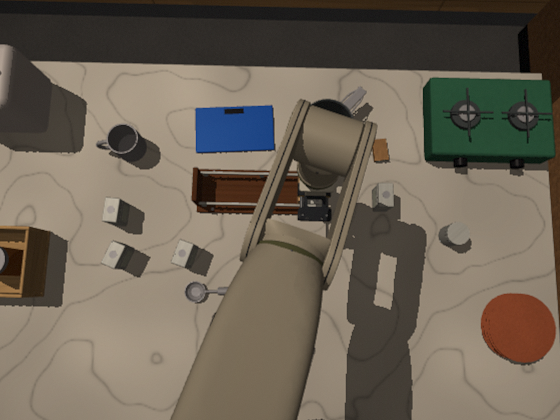

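The stop has moved with the gripper. The arm hides tin C at the moment, so I'll fetch B first, since its pose is fresh.

```bash
python3 -c "
from h import *
plan(.449,.158,.2,-17.6)"
```

```text
yawY -0.2 turn(tool z) 0.304  then d_tool [ 0.2348 -0.2461  0.0044]  from [ 0.6126 -0.1402  0.2068] q6 -0.30 t 6.7 F [-0.1 -0.9  1.6]
```

To row units: -0.0246 m / 0.6 = -0.041, 0.0235 m / 0.6 = 0.0392, 0.154 rad / 3.1416 = 0.049.

```bash
echo '[[0.075,0,0,0,0.0477],[0.075,0,0,0,0.049],[0.075,0.0392,-0.041,0,0],[0.075,0.0392,-0.041,0,0],[0.075,0.0392,-0.041,0,0],[0.075,0.0392,-0.041,0,0],[0.075,0.0392,-0.041,0,0],[0.075,0.0392,-0.041,0,0],[0.075,0.0392,-0.041,0,0],[0.075,0.0392,-0.041,0,0],[0.075,0.0392,-0.041,0,0],[0.075,0.0392,-0.041,0,0],[0.075,0,0,0,0],[0.075,0,0,0,0]]' | python3 inch.py
python3 -c "
from h import *
plan(.449,.158,.064,-17.6)"
```

```text
t: 8.05
tool_pos: [0.4447, 0.1584, 0.1992]
orientation: [-2.529, -1.863, 0.003]
force: [1.2, 0.3, -0.6]
opening: 0.0749
gripper_force: 0.0
yawY -17.2 turn(tool z) 0.006  then d_tool [0.0011 0.0044 0.1352]  from [0.4447 0.1584 0.1992] q6 0.53 t 8.1 F [ 1.2  0.3 -0.6]
```

To row units: 0.04 m / 0.6 = 0.0667, 0.035 m / 0.6 = 0.0583, 0.006 rad / 3.1416 = 0.0019.

```bash
echo '[[0.075,0.0017,0.0073,0.05,0.0019],[0.075,0,0,0.0667,0],[0.075,0,0,0.0583,0],[0.075,0,0,0.0333,0],[0.075,0,0,0.0167,0],[0.075,0,0,0,0],[0.05,0,0,0,0],[0.05,0,0,0,0],[0.05,0,0,0,0],[0.05,0,0,0,0],[0.05,0,0,0,0]]' | python3 inch.py 7
```

```text
t: 9.15
tool_pos: [0.4512, 0.1581, 0.0671]
orientation: [2.536, 1.853, 0.004]
force: [-0.1, -1.1, 5.7]
opening: 0.0584
gripper_force: 7.0
```

To row units: -0.04 m / 0.6 = -0.0667, -0.03 m / 0.6 = -0.05, -0.154 rad / 3.1416 = -0.049.

```bash
echo '[[0.05,0,0,-0.0083,0],[0.05,0,0,-0.0333,0],[0.05,0,0,-0.0667,0],[0.05,0,0,-0.0667,0],[0.05,0,0,-0.05,0],[0.05,0,0,0,-0.0477],[0.05,0,0,0,-0.049],[0.05,0,0,0,0]]' | python3 inch.py
python3 -c "
from h import *
plan(.6108,.107,.2021,0)"
```

```text
t: 9.95
tool_pos: [0.4501, 0.1579, 0.2012]
orientation: [2.228, 2.214, 0.001]
force: [-0.3, 0.0, -1.8]
opening: 0.058
gripper_force: 7.0
yawY -0.4 turn(tool z) -0.006  then d_tool [-0.0509  0.1607 -0.0009]  from [0.4501 0.1579 0.2012] q6 0.24 t 9.9 F [-0.3  0.  -1.8]
```

To row units: 0.023 m / 0.6 = 0.0383, -0.0073 m / 0.6 = -0.0122, -0.006 rad / 3.1416 = -0.0019.

```bash
echo '[[0.05,-0.0122,0.0383,0,-0.0019],[0.05,-0.0122,0.0383,0,0],[0.05,-0.0122,0.0383,0,0],[0.05,-0.0122,0.0383,0,0],[0.05,-0.0122,0.0383,0,0],[0.05,-0.0122,0.0383,0,0],[0.05,-0.0122,0.0383,0,0],[0.05,0,0,0,0],[0.05,0,0,0,0]]' | python3 inch.py
python3 -c "
from h import *
plan(.6108,.107,.078,0)
for n in ('top','scene'): cam(n,f'pics/{n}2.png')
import cv2
a=cv2.imread('pics/scene2.png')[130:270,200:440]; cv2.imwrite('pics/s2.png',cv2.resize(a,None,fx=3,fy=3))"
```

```text
t: 10.85
tool_pos: [0.6105, 0.106, 0.1999]
orientation: [-2.228, -2.213, 0.002]
force: [0.1, 0.1, -0.2]
opening: 0.0577
gripper_force: 7.0
yawY -0.4 turn(tool z) -0.007  then d_tool [0.001  0.0005 0.1219]  from [0.6105 0.106  0.1999] q6 0.10 t 10.8 F [ 0.1  0.1 -0.2]
```

View pics/s2.png

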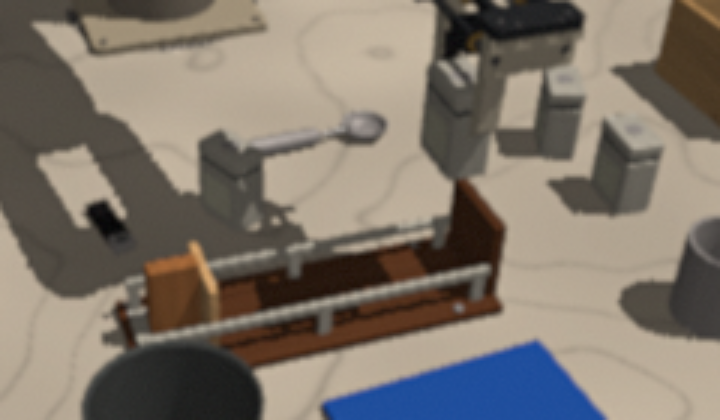

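The held tin hangs upright over the wall end of the rack, and the stop is back at the far end. I'll lower it.

To row units: 0.04 m / 0.6 = 0.0667, 0.03 m / 0.6 = 0.05, -0.006 rad / 3.1416 = -0.0019.

```bash
echo '[[0.05,0.0017,0.0008,0.05,-0.0019],[0.05,0,0,0.0667,0],[0.05,0,0,0.05,0],[0.05,0,0,0.0167,0],[0.05,0,0,0.0133,0],[0.05,0,0,0.005,0],[0.05,0,0,0,0],[0.05,0,0,0,0]]' | python3 inch.py
```

```text
t: 11.75
tool_pos: [0.6125, 0.1072, 0.0815]
orientation: [2.217, 2.223, 0.003]
force: [-0.1, 0.3, -1.2]
opening: 0.0579
gripper_force: 7.0
```

To row units: 0.0025 m / 0.6 = 0.0042, -0.0015 m / 0.6 = -0.0025.

```bash
echo '[[0.05,0,-0.0025,0.0042,0],[0.05,0,0,0.0025,0],[0.05,0,0,0,0],[0.05,0,0,0,0]]' | python3 inch.py
```

```text
t: 12.15
tool_pos: [0.6106, 0.1072, 0.0768]
orientation: [2.217, 2.224, 0.002]
force: [-2.1, -0.2, 6.0]
opening: 0.0579
gripper_force: 7.0
```

To row units: -0.04 m / 0.6 = -0.0667, -0.025 m / 0.6 = -0.0417.

```bash
echo '[[0.075,0,0,0,0],[0.075,0,0,0,0],[0.075,0,0,0,0],[0.075,0,0,-0.0333,0],[0.075,0,0,-0.0667,0],[0.075,0,0,-0.0667,0],[0.075,0,0,-0.0417,0],[0.075,0,0,0,0]]' | python3 inch.py
python3 - <<'E'
from h import *
c=cam("top","pics/top3.png")
for t in tins(c): print(t[0],np.round(long_axis(t[2]),3))
for x,y,a in((.442,.316,-22),(.546,.329,-4)): plan(x,y,.2,a)
E
```

```text
t: 12.95
tool_pos: [0.6126, 0.1073, 0.2062]
orientation: [2.214, 2.221, 0.01]
force: [0.0, -0.6, 0.7]
opening: 0.0753
gripper_force: 0.0
[458. 233.] [  0.509  -0.48  -88.646  48.883  46.479]
[386. 194.] [ 0.597 -0.312 -0.632 53.43  30.567]
yawY 0.2 turn(tool z) 0.387  then d_tool [ 0.1301 -0.2352  0.0022]  from [0.6113 0.1072 0.2032] q6 0.09 t 13.0 F [-0.7  0.7 -0.1]
yawY 0.2 turn(tool z) 0.073  then d_tool [ 0.2167 -0.0807  0.0029]  from [0.6113 0.1072 0.2032] q6 0.09 t 13.0 F [-0.7  0.7 -0.1]
```

To row units: -0.042 m / 0.6 = -0.07, -0.0014 m / 0.6 = -0.0023.

```bash
echo '[[0.075,-0.07,-0.0023,0,0],[0.075,-0.07,-0.0023,0,0],[0.075,-0.07,-0.0023,0,0],[0.075,-0.07,-0.0023,0,0],[0.075,-0.07,-0.0023,0,0],[0.075,-0.07,-0.0023,0,0],[0.075,-0.07,-0.0023,0,0],[0.075,-0.07,-0.0023,0,0],[0.075,-0.07,-0.0023,0,0],[0.075,-0.07,-0.0023,0,0],[0.075,0,0,0,0],[0.075,0,0,0,0]]' | python3 inch.py
python3 - <<'E'
from h import *
c=cam("top","pics/top4.png")
for t in tins(c,vmin=125,smax=44): print(t[0],t[1],np.round(long_axis(t[2]),3))
plan(.5972,-.313,.064,-.5)
E
```

```text
t: 14.2
tool_pos: [0.5959, -0.3133, 0.198]
orientation: [-2.218, -2.22, 0.001]
force: [0.3, -0.4, -0.5]
opening: 0.0749
gripper_force: 0.0
[112. 254.] 319.0 [  0.442   0.316 -22.736  55.789  32.496]
[268. 252.] 318.5 [ 4.5600e-01 -4.0000e-02  2.3057e+01  5.5862e+01  3.4042e+01]
[110. 209.] 303.5 [ 0.546  0.329 -4.643 55.668 33.082]
[241. 176.] 327.0 [ 6.17000e-01  9.00000e-03 -8.86260e+01  2.28183e+02  5.52490e+01]
[ 2. 71.] 261.5 [  0.877   0.615   6.739 145.798  19.574]
yawY 0.1 turn(tool z) 0.011  then d_tool [-0.0011  0.0011  0.1346]  from [ 0.5964 -0.3122  0.1986] q6 -0.56 t 14.2 F [0.3 0.5 0.2]
```

View pics/top4.png

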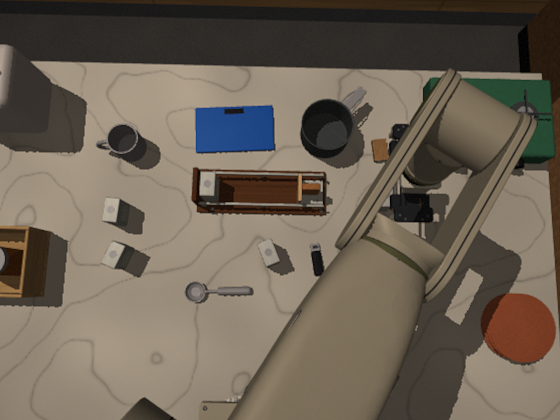

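Tin B stands in the rack at the wall, near (208,185), and tins A, C and D are unmoved. The gripper is above E.

To row units: 0.04 m / 0.6 = 0.0667, 0.035 m / 0.6 = 0.0583, 0.011 rad / 3.1416 = 0.0035.

```bash
echo '[[0.075,-0.0017,0.0017,0.05,0.0035],[0.075,0,0,0.0667,0],[0.075,0,0,0.0583,0],[0.075,0,0,0.0333,0],[0.075,0,0,0.0133,0],[0.075,0,0,0,0],[0.05,0,0,0,0],[0.05,0,0,0,0],[0.05,0,0,0,0],[0.05,0,0,0,0],[0.05,0,0,0,0]]' | python3 inch.py 7
python3 - <<'E'
from h import *
c=cam("top")
h=c["hsv"]
m=((h[...,1]<46)&(h[...,2]>115)).astype(np.uint8); m[:,:196]=0;m[:,225:]=0;m[:176]=0;m[204:]=0
for k in blobs(m,60,900): print("rack tin",k.min(0),k.max(0),np.round(long_axis(rect(c,k,.09)),3))
E
```

```text
t: 15.35
tool_pos: [0.5992, -0.3145, 0.0697]
orientation: [2.228, 2.211, 0.001]
force: [-0.9, 1.3, 5.4]
opening: 0.0586
gripper_force: 7.0
rack tin [200 176] [214 195] [ 0.605  0.105  2.588 45.669 32.618]
```

To row units: -0.04 m / 0.6 = -0.0667, -0.03 m / 0.6 = -0.05.

```bash
echo '[[0.05,0,0,-0.0083,0],[0.05,0,0,-0.0333,0],[0.05,0,0,-0.0667,0],[0.05,0,0,-0.0667,0],[0.05,0,0,-0.05,0],[0.05,0,0,0,0]]' | python3 inch.py
python3 -c "
from h import *
plan(.6108,.068,.2041,0)"
```

```text
t: 16.0
tool_pos: [0.6007, -0.3157, 0.21]
orientation: [2.223, 2.205, 0.004]
force: [0.3, -1.1, -1.1]
opening: 0.0584
gripper_force: 7.0
yawY -0.5 turn(tool z) -0.008  then d_tool [0.3837 0.01   0.0039]  from [ 0.6007 -0.3157  0.21  ] q6 -0.55 t 16.0 F [ 0.3 -1.1 -1.1]
```

To row units: 0.032 m / 0.6 = 0.0533, 0.001 m / 0.6 = 0.0017, -0.008 rad / 3.1416 = -0.0025.

```bash
echo '[[0.05,0.0533,0.0017,0,-0.0025],[0.05,0.0533,0.0017,0,0],[0.05,0.0533,0.0017,0,0],[0.05,0.0533,0.0017,0,0],[0.05,0.0533,0.0017,0,0],[0.05,0.0533,0.0017,0,0],[0.05,0.0533,0.0017,0,0],[0.05,0.0533,0.0017,0,0],[0.05,0.0533,0.0017,0,0],[0.05,0.0533,0.0017,0,0],[0.05,0.0533,0,0,0],[0.05,0.0533,0,0,0],[0.05,0,0,0,0],[0.05,0,0,0,0],[0.05,0,0,0,0]]' | python3 inch.py
python3 -c "
from h import *
plan(.6108,.068,.08,0)"
```

```text
t: 17.5
tool_pos: [0.6081, 0.0692, 0.202]
orientation: [-2.222, -2.221, 0.002]
force: [-0.6, -0.1, -1.2]
opening: 0.0582
gripper_force: 7.0
yawY -0.0 turn(tool z) -0.000  then d_tool [-0.0011  0.0028  0.122 ]  from [0.6081 0.0692 0.202 ] q6 0.03 t 17.5 F [-0.6 -0.1 -1.2]
```

To row units: 0.04 m / 0.6 = 0.0667, -0.001 m / 0.6 = -0.0017.

```bash
echo '[[0.05,-0.0017,0.0017,0.05,0],[0.05,0,0,0.0667,0],[0.05,0,0,0.05,0],[0.05,0,0,0.02,0],[0.05,0,0,0.0083,0],[0.05,0,0,0,0],[0.05,0,0,0,0],[0.05,0,0,0,0]]' | python3 inch.py
```

```text
t: 18.3
tool_pos: [0.6109, 0.0689, 0.0878]
orientation: [2.22, 2.22, 0.004]
force: [-0.5, -0.9, -0.4]
opening: 0.058
gripper_force: 7.0
```

To row units: 0.004 m / 0.6 = 0.0067, 0.0025 m / 0.6 = 0.0042.

```bash
echo '[[0.05,0,0,0.0067,0],[0.05,0,0,0.0042,0],[0.05,0,0,0.0017,0],[0.05,0,0,0,0],[0.05,0,0,0,0]]' | python3 inch.py
```

```text
t: 18.8
tool_pos: [0.61, 0.0691, 0.0793]
orientation: [2.22, 2.221, 0.001]
force: [-0.8, -0.8, 6.8]
opening: 0.0578
gripper_force: 7.0
```

To row units: -0.04 m / 0.6 = -0.0667, -0.02 m / 0.6 = -0.0333.

```bash
echo '[[0.075,0,0,0,0],[0.075,0,0,0,0],[0.075,0,0,0,0],[0.075,0,0,-0.0333,0],[0.075,0,0,-0.0667,0],[0.075,0,0,-0.0667,0],[0.075,0,0,-0.0333,0],[0.075,0,0,0,0]]' | python3 inch.py
python3 - <<'E'
from h import *
c=cam("top","pics/top5.png")
for t in tins(c,vmin=125,smax=44): print(t[0],t[1],np.round(long_axis(t[2]),3))
plan(.442,.316,.2,-22)
plan(.546,.329,.2,-4)
plan(.456,-.040,.2,23)
E
```

```text
t: 19.6
tool_pos: [0.6118, 0.0692, 0.2028]
orientation: [2.218, 2.218, 0.008]
force: [-1.0, -0.3, 1.0]
opening: 0.0752
gripper_force: 0.0
[269. 256.] 204.5 [ 0.448 -0.043 23.479 39.954 34.03 ]
[458. 232.] 360.5 [ 0.511 -0.479 44.598 49.349 49.098]
[107. 209.] 148.5 [ 0.547  0.337  0.26  54.463 18.536]
[354.  97.] 223.5 [  0.834  -0.24  -42.814  62.163  34.578]
[ 3. 72.] 297.5 [  0.876   0.614   6.739 148.348  19.574]
yawY 0.0 turn(tool z) 0.384  then d_tool [ 0.1657 -0.2487 -0.001 ]  from [0.6105 0.0692 0.1999] q6 0.03 t 19.6 F [ 0.6 -0.3 -1.4]
yawY 0.0 turn(tool z) 0.070  then d_tool [ 0.2547 -0.0825 -0.0004]  from [0.6105 0.0692 0.1999] q6 0.03 t 19.6 F [ 0.6 -0.3 -1.4]
yawY 0.0 turn(tool z) -0.401  then d_tool [-0.0401 -0.1849 -0.0008]  from [0.6105 0.0692 0.1999] q6 0.03 t 19.6 F [ 0.6 -0.3 -1.4]
```

To row units: -0.0264 m / 0.6 = -0.044, -0.0057 m / 0.6 = -0.0095, -0.14 rad / 3.1416 = -0.0446.

```bash
echo '[[0.075,0,0,0,-0.0446],[0.075,0,0,0,-0.0446],[0.075,0,0,0,-0.0385],[0.075,-0.0095,-0.044,0,0],[0.075,-0.0095,-0.044,0,0],[0.075,-0.0095,-0.044,0,0],[0.075,-0.0095,-0.044,0,0],[0.075,-0.0095,-0.044,0,0],[0.075,-0.0095,-0.044,0,0],[0.075,-0.0095,-0.044,0,0],[0.075,0,0,0,0],[0.075,0,0,0,0]]' | python3 inch.py
python3 - <<'E'
from h import *
plan(.456,-.040,.066,23)
c=cam("scene","pics/s6.png"); print(proj(c,[.456,-.04,.08]))
cv2.imwrite("pics/s6c.png",cv2.resize(cv2.imread("pics/s6.png")[130:270,200:440],None,fx=3,fy=3))
c=cam("top","pics/top6.png")
for t in tins(c,vmin=125,smax=44): print(t[0],t[1],np.round(long_axis(t[2]),3))
E
```

```text
t: 20.85
tool_pos: [0.454, -0.0398, 0.1965]
orientation: [-1.735, -2.617, 0.001]
force: [-0.2, 0.1, -0.4]
opening: 0.0753
gripper_force: 0.0
yawY 22.9 turn(tool z) -0.002  then d_tool [-0.0011  0.0019  0.1305]  from [ 0.454  -0.0398  0.1965] q6 -0.60 t 20.9 F [-0.2  0.1 -0.4]
[277.52224572 178.26727867]
[112. 254.] 319.0 [  0.442   0.316 -22.481  55.576  32.505]
[458. 233.] 351.0 [ 0.511 -0.48  -1.978 49.45  48.58 ]
[110. 209.] 299.5 [ 0.546  0.329 -4.643 55.426 32.776]
[242. 176.] 397.5 [ 6.25000e-01  1.00000e-02 -8.37150e+01  2.30589e+02  5.43460e+01]
[ 2. 71.] 230.5 [  0.879   0.616   6.739 140.915  17.128]
```

View pics/s6c.png

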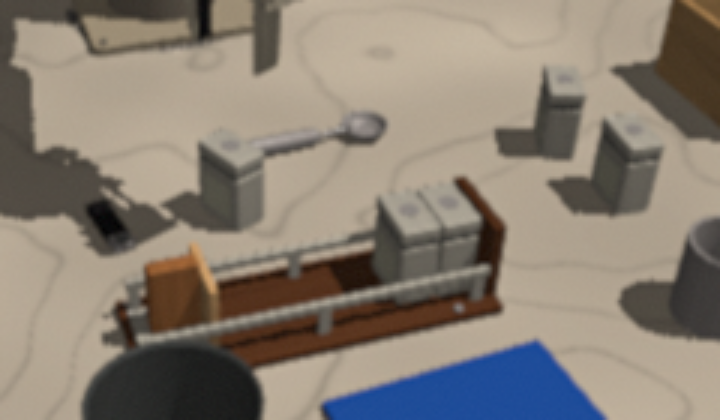

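Two tins stand in the rack. The lid of C is at (277,178), which matches the projected position, so I'll grasp it.

To row units: 0.04 m / 0.6 = 0.0667, 0.033 m / 0.6 = 0.055.

```bash
echo '[[0.075,-0.0017,0.0017,0.05,0],[0.075,0,0,0.0667,0],[0.075,0,0,0.055,0],[0.075,0,0,0.03,0],[0.075,0,0,0.0133,0],[0.075,0,0,0,0],[0.05,0,0,0,0],[0.05,0,0,0,0],[0.05,0,0,0,0],[0.05,0,0,0,0],[0.05,0,0,0,0]]' | python3 inch.py 7
echo '[[0.05,0,0,-0.0083,0],[0.05,0,0,-0.0333,0],[0.05,0,0,-0.0667,0],[0.05,0,0,-0.0667,0],[0.05,0,0,-0.05,0],[0.05,0,0,0,0.0446],[0.05,0,0,0,0.0446],[0.05,0,0,0,0.0385],[0.05,0,0,0,0]]' | python3 inch.py
python3 -c "
from h import *
plan(.6108,.030,.2041,0)"
```

```text
t: 22.05
tool_pos: [0.4572, -0.0405, 0.0705]
orientation: [1.733, 2.618, 0.001]
force: [-0.3, 0.4, 6.9]
opening: 0.0582
gripper_force: 7.0
t: 22.95
tool_pos: [0.4561, -0.0403, 0.2044]
orientation: [2.224, 2.219, 0.0]
force: [0.0, 0.2, -1.0]
opening: 0.0576
gripper_force: 7.0
yawY -0.1 turn(tool z) -0.002  then d_tool [0.0703 0.1547 0.0003]  from [ 0.4561 -0.0403  0.2044] q6 -0.20 t 22.9 F [ 0.   0.2 -1. ]
```

To row units: 0.0258 m / 0.6 = 0.043, 0.0117 m / 0.6 = 0.0195.

```bash
echo '[[0.05,0.0195,0.043,0,0],[0.05,0.0195,0.043,0,0],[0.05,0.0195,0.043,0,0],[0.05,0.0195,0.043,0,0],[0.05,0.0195,0.043,0,0],[0.05,0.0195,0.043,0,0],[0.05,0,0,0,0],[0.05,0,0,0,0],[0.05,0,0,0,0]]' | python3 inch.py
python3 -c "
from h import *
plan(.6108,.030,.081,0)"
```

```text
t: 23.85
tool_pos: [0.6102, 0.0295, 0.204]
orientation: [-2.22, -2.223, 0.001]
force: [-0.7, 0.7, -0.7]
opening: 0.0581
gripper_force: 7.0
yawY 0.1 turn(tool z) 0.001  then d_tool [0.0005 0.0007 0.123 ]  from [0.6102 0.0295 0.204 ] q6 -0.04 t 23.9 F [-0.7  0.7 -0.7]
```

To row units: 0.04 m / 0.6 = 0.0667, 0.03 m / 0.6 = 0.05.

```bash
echo '[[0.05,0.0008,0,0.05,0],[0.05,0,0,0.0667,0],[0.05,0,0,0.05,0],[0.05,0,0,0.02,0],[0.05,0,0,0.0083,0],[0.05,0,0,0,0],[0.05,0,0,0,0],[0.05,0,0,0,0]]' | python3 inch.py
```

```text
t: 24.65
tool_pos: [0.6124, 0.0303, 0.0893]
orientation: [2.22, 2.22, 0.004]
force: [-0.3, -0.5, -0.7]
opening: 0.058
gripper_force: 7.0
```

To row units: 0.004 m / 0.6 = 0.0067, 0.003 m / 0.6 = 0.005.

```bash
echo '[[0.05,0,-0.0017,0.0067,0],[0.05,0,0,0.005,0],[0.05,0,0,0.0017,0],[0.05,0,0,0,0],[0.05,0,0,0,0]]' | python3 inch.py
```

```text
t: 25.15
tool_pos: [0.6104, 0.0304, 0.08]
orientation: [2.221, 2.221, 0.001]
force: [-1.6, 0.3, 4.9]
opening: 0.0577
gripper_force: 7.0
```

To row units: -0.04 m / 0.6 = -0.0667, -0.02 m / 0.6 = -0.0333.

```bash
echo '[[0.075,0,0,0,0],[0.075,0,0,0,0],[0.075,0,0,0,0],[0.075,0,0,-0.0333,0],[0.075,0,0,-0.0667,0],[0.075,0,0,-0.0667,0],[0.075,0,0,-0.0333,0],[0.075,0,0,0,0]]' | python3 inch.py
python3 - <<'E'
from h import *
c=cam("top","pics/top7.png")
for t in tins(c,vmin=125,smax=44): print(t[0],t[1],np.round(long_axis(t[2]),3))
plan(.546,.329,.2,-4.5)
E
```

```text
t: 25.95
tool_pos: [0.6124, 0.0303, 0.2038]
orientation: [2.218, 2.218, 0.008]
force: [0.2, -0.3, 1.0]
opening: 0.075
gripper_force: 0.0
[112. 254.] 328.0 [  0.442   0.315 -22.481  56.285  33.427]
[458. 232.] 358.5 [ 0.511 -0.479 44.598 49.349 49.098]
[110. 209.] 305.5 [ 0.546  0.329 -4.64  55.519 33.466]
[205. 183.] 212.0 [ 0.614  0.108  2.608 53.192 30.616]
[ 3. 72.] 289.0 [  0.876   0.614   6.739 148.348  19.56 ]
yawY 0.0 turn(tool z) 0.079  then d_tool [ 0.2926 -0.0883  0.0005]  from [0.6111 0.0303 0.2009] q6 -0.03 t 26.0 F [ 0.2 -0.3 -0.3]
```

Careful with the scale: shifts go in shares of 0.6 m and turns go in shares of 180 degrees. That gives: 0.0325 m / 0.6 = 0.0542, -0.0098 m / 0.6 = -0.0163, 0.079 rad / 3.1416 = 0.0251.

```bash
echo '[[0.075,0,0,0,0.0251],[0.075,0.0542,-0.0163,0,0],[0.075,0.0542,-0.0163,0,0],[0.075,0.0542,-0.0163,0,0],[0.075,0.0542,-0.0163,0,0],[0.075,0.0542,-0.0163,0,0],[0.075,0.0542,-0.0163,0,0],[0.075,0.0542,-0.0163,0,0],[0.075,0.0542,-0.0163,0,0],[0.075,0.0542,-0.0163,0,0],[0.075,0,0,0,0],[0.075,0,0,0,0],[0.075,0,0,0,0]]' | python3 inch.py
python3 - <<'E'
from h import *
plan(.546,.329,.066,-4.5)
c=cam("top")
for t in tins(c,vmin=125,smax=44): print(t[0],t[1],np.round(long_axis(t[2]),3))
c=cam("scene","pics/s8.png")
print(proj(c,[.546,.329,.08]),proj(c,[.442,.315,.08]))
cv2.imwrite("pics/s8c.png",cv2.resize(cv2.imread("pics/s8.png")[110:270,240:460],None,fx=3,fy=3))
E
```

```text
t: 27.3
tool_pos: [0.5448, 0.3278, 0.1975]
orientation: [-2.308, -2.131, 0.004]
force: [-0.4, 0.1, 0.7]
opening: 0.0751
gripper_force: 0.0
yawY -4.6 turn(tool z) -0.001  then d_tool [0.0015 0.0014 0.1315]  from [0.5448 0.3278 0.1975] q6 0.54 t 27.3 F [-0.4  0.1  0.7]
[112. 254.] 317.0 [  0.442   0.316 -22.481  55.176  32.505]
[458. 233.] 347.5 [ 0.51  -0.48  -1.978 49.314 48.58 ]
[110. 209.] 296.5 [ 0.546  0.329 -3.927 55.179 32.787]
[ 2. 70.] 217.5 [  0.881   0.616   6.739 138.359  17.128]
[411.41397705 172.95119476] [388.30365035 156.04670709]
```

View pics/s8c.png

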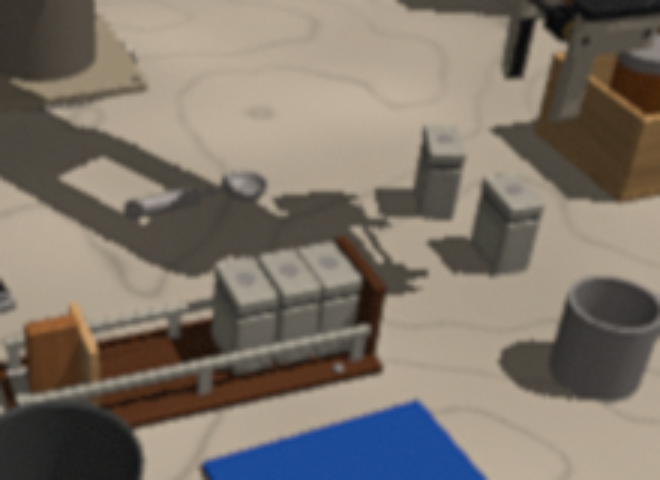

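Three tins stand in the row. D at (411,173) and A at (388,156) are where I expected. Grasping D.

To row units: 0.04 m / 0.6 = 0.0667, 0.033 m / 0.6 = 0.055.

```bash
echo '[[0.075,0.0025,0.0008,0.05,0],[0.075,0,0,0.0667,0],[0.075,0,0,0.055,0],[0.075,0,0,0.03,0],[0.075,0,0,0.0133,0],[0.075,0,0,0,0],[0.05,0,0,0,0],[0.05,0,0,0,0],[0.05,0,0,0,0],[0.05,0,0,0,0],[0.05,0,0,0,0]]' | python3 inch.py 7
echo '[[0.05,0,0,-0.0083,0],[0.05,0,0,-0.0333,0],[0.05,0,0,-0.0667,0],[0.05,0,0,-0.0667,0],[0.05,0,0,-0.05,0],[0.05,0,0,0,-0.0251],[0.05,0,0,0,0]]' | python3 inch.py
python3 -c "
from h import *
plan(.6108,-.009,.2041,0)"
```

```text
t: 28.5
tool_pos: [0.5468, 0.3309, 0.072]
orientation: [2.307, 2.131, 0.004]
force: [-1.0, -0.8, 6.5]
opening: 0.0582
gripper_force: 7.0
t: 29.2
tool_pos: [0.5463, 0.3307, 0.2069]
orientation: [2.219, 2.223, 0.004]
force: [-0.2, 0.3, -3.4]
opening: 0.0585
gripper_force: 7.0
yawY 0.1 turn(tool z) 0.002  then d_tool [-0.3397  0.0645  0.0026]  from [0.5463 0.3307 0.2069] q6 0.46 t 29.2 F [-0.2  0.3 -3.4]
```

To row units: -0.034 m / 0.6 = -0.0567, 0.0065 m / 0.6 = 0.0108.

```bash
echo '[[0.05,-0.0567,0.0108,0,0],[0.05,-0.0567,0.0108,0,0],[0.05,-0.0567,0.0108,0,0],[0.05,-0.0567,0.0108,0,0],[0.05,-0.0567,0.0108,0,0],[0.05,-0.0567,0.0108,0,0],[0.05,-0.0567,0.0108,0,0],[0.05,-0.0567,0.0108,0,0],[0.05,-0.0567,0.0108,0,0],[0.05,-0.0567,0.0108,0,0],[0.05,0,0,0,0],[0.05,0,0,0,0],[0.05,0,0,0,0]]' | python3 inch.py
python3 -c "
from h import *
plan(.6108,-.009,.082,0)"
```

```text
t: 30.5
tool_pos: [0.6101, -0.0088, 0.2042]
orientation: [-2.221, -2.22, 0.001]
force: [-0.3, 0.2, -1.7]
opening: 0.0582
gripper_force: 7.0
yawY -0.0 turn(tool z) -0.001  then d_tool [-0.0003  0.0009  0.1222]  from [ 0.6101 -0.0088  0.2042] q6 -0.10 t 30.5 F [-0.3  0.2 -1.7]
```

To row units: 0.04 m / 0.6 = 0.0667, 0.03 m / 0.6 = 0.05.

```bash
echo '[[0.05,0,-0.0008,0.05,0],[0.05,0,0,0.0667,0],[0.05,0,0,0.05,0],[0.05,0,0,0.02,0],[0.05,0,0,0.0067,0],[0.05,0,0,0,0],[0.05,0,0,0,0],[0.05,0,0,0,0]]' | python3 inch.py
echo '[[0.05,0,-0.0008,0.005,0],[0.05,0,0,0.0033,0],[0.05,0,0,0.0017,0],[0.05,0,0,0,0],[0.05,0,0,0,0]]' | python3 inch.py
```

```text
t: 31.3
tool_pos: [0.6117, -0.0097, 0.0913]
orientation: [2.22, 2.22, 0.003]
force: [-0.1, 0.2, -1.6]
opening: 0.0579
gripper_force: 7.0
t: 31.8
tool_pos: [0.6096, -0.0097, 0.083]
orientation: [-2.221, -2.221, 0.0]
force: [0.7, -0.4, -1.4]
opening: 0.0579
gripper_force: 7.0
```

To row units: 0.0012 m / 0.6 = 0.002, 0.0008 m / 0.6 = 0.0013.

```bash
echo '[[0.05,0,0.0008,0.002,0],[0.05,0,0,0.0013,0],[0.05,0,0,0,0],[0.05,0,0,0,0]]' | python3 inch.py
```

```text
t: 32.2
tool_pos: [0.6104, -0.0093, 0.082]
orientation: [-2.221, -2.222, -0.001]
force: [-3.7, 1.8, 6.3]
opening: 0.058
gripper_force: 7.0
```

To row units: -0.04 m / 0.6 = -0.0667, -0.02 m / 0.6 = -0.0333.

```bash
echo '[[0.075,0,0,0,0],[0.075,0,0,0,0],[0.075,0,0,0,0],[0.075,0,0,-0.0333,0],[0.075,0,0,-0.0667,0],[0.075,0,0,-0.0667,0],[0.075,0,0,-0.0333,0],[0.075,0,0,0,0]]' | python3 inch.py
python3 - <<'E'
from h import *
c=cam("top","pics/top9.png")
for t in tins(c,vmin=125,smax=44): print(t[0],t[1],np.round(long_axis(t[2]),3))
plan(.442,.316,.2,-22.5)
E
```

```text
t: 33.0
tool_pos: [0.6127, -0.0099, 0.2058]
orientation: [2.217, 2.217, 0.008]
force: [0.5, 0.0, -0.4]
opening: 0.0745
gripper_force: 0.0
[112. 254.] 322.5 [  0.442   0.316 -22.736  56.298  32.496]
[458. 232.] 354.5 [ 0.511 -0.479 44.598 49.349 49.098]
[216. 183.] 667.0 [6.1400e-01 8.4000e-02 8.7495e+01 8.0176e+01 5.7258e+01]
[ 3. 71.] 278.0 [  0.878   0.615   6.739 143.469  19.574]
yawY -0.0 turn(tool z) 0.393  then d_tool [ 0.2362 -0.2812  0.0018]  from [ 0.6114 -0.0098  0.203 ] q6 -0.10 t 33.0 F [ 0.6 -0.3 -0.4]
```

To row units: -0.0281 m / 0.6 = -0.0468, 0.0236 m / 0.6 = 0.0393, 0.14 rad / 3.1416 = 0.0446.

```bash
echo '[[0.075,0,0,0,0.0446],[0.075,0,0,0,0.0446],[0.075,0,0,0,0.036],[0.075,0.0393,-0.0468,0,0],[0.075,0.0393,-0.0468,0,0],[0.075,0.0393,-0.0468,0,0],[0.075,0.0393,-0.0468,0,0],[0.075,0.0393,-0.0468,0,0],[0.075,0.0393,-0.0468,0,0],[0.075,0.0393,-0.0468,0,0],[0.075,0.0393,-0.0468,0,0],[0.075,0.0393,-0.0468,0,0],[0.075,0.0393,-0.0468,0,0],[0.075,0,0,0,0],[0.075,0,0,0,0],[0.075,0,0,0,0]]' | python3 inch.py
python3 - <<'E'
from h import *
plan(.442,.316,.066,-22.5)
c=cam("top")
for t in tins(c,vmin=125,smax=44): print(t[0],t[1],np.round(long_axis(t[2]),3))
E
```

```text
t: 34.65
tool_pos: [0.4409, 0.3149, 0.1998]
orientation: [2.612, 1.744, -0.003]
force: [-0.2, -0.7, 0.7]
opening: 0.0752
gripper_force: 0.0
yawY -22.5 turn(tool z) -0.001  then d_tool [0.0017 0.0007 0.1338]  from [0.4409 0.3149 0.1998] q6 0.92 t 34.6 F [-0.2 -0.7  0.7]
[112. 254.] 316.0 [  0.442   0.316 -22.481  55.176  32.505]
[458. 233.] 345.0 [  0.51   -0.479 -45.402  49.096  47.757]
[ 2. 71.] 205.0 [  0.878   0.616   6.739 143.246  17.128]
```

To row units: 0.04 m / 0.6 = 0.0667, 0.035 m / 0.6 = 0.0583.

```bash
echo '[[0.075,0.0025,0.0008,0.05,0],[0.075,0,0,0.0667,0],[0.075,0,0,0.0583,0],[0.075,0,0,0.03,0],[0.075,0,0,0.0133,0],[0.075,0,0,0,0],[0.05,0,0,0,0],[0.05,0,0,0,0],[0.05,0,0,0,0],[0.05,0,0,0,0],[0.05,0,0,0,0]]' | python3 inch.py 7
echo '[[0.05,0,0,-0.0083,0],[0.05,0,0,-0.0333,0],[0.05,0,0,-0.0667,0],[0.05,0,0,-0.0667,0],[0.05,0,0,-0.05,0],[0.05,0,0,0,-0.0446],[0.05,0,0,0,-0.0446],[0.05,0,0,0,-0.036],[0.05,0,0,0,0]]' | python3 inch.py
python3 -c "
from h import *
plan(.6108,-.049,.2041,0)"
```

```text
t: 35.8
tool_pos: [0.4433, 0.3177, 0.0717]
orientation: [2.612, 1.745, 0.005]
force: [0.8, -0.5, 6.0]
opening: 0.0577
gripper_force: 7.0
t: 36.7
tool_pos: [0.4416, 0.3171, 0.205]
orientation: [-2.219, -2.223, 0.001]
force: [0.0, 0.0, -2.0]
opening: 0.0581
gripper_force: 7.0
yawY 0.1 turn(tool z) 0.002  then d_tool [-0.3661  0.1692  0.0009]  from [0.4416 0.3171 0.205 ] q6 0.53 t 36.7 F [ 0.  0. -2.]
```

To row units: -0.0305 m / 0.6 = -0.0508, 0.0141 m / 0.6 = 0.0235.

```bash
echo '[[0.05,-0.0508,0.0235,0,0],[0.05,-0.0508,0.0235,0,0],[0.05,-0.0508,0.0235,0,0],[0.05,-0.0508,0.0235,0,0],[0.05,-0.0508,0.0235,0,0],[0.05,-0.0508,0.0235,0,0],[0.05,-0.0508,0.0235,0,0],[0.05,-0.0508,0.0235,0,0],[0.05,-0.0508,0.0235,0,0],[0.05,-0.0508,0.0235,0,0],[0.05,-0.0508,0.0235,0,0],[0.05,-0.0508,0.0235,0,0],[0.05,0,0,0,0],[0.05,0,0,0,0],[0.05,0,0,0,0]]' | python3 inch.py
python3 -c "
from h import *
plan(.6108,-.049,.082,0)"
```

```text
t: 38.2
tool_pos: [0.6108, -0.048, 0.2048]
orientation: [-2.222, -2.219, 0.0]
force: [0.8, -0.2, -1.6]
opening: 0.058
gripper_force: 7.0
yawY -0.1 turn(tool z) -0.001  then d_tool [-1.000e-03  1.000e-04  1.228e-01]  from [ 0.6108 -0.048   0.2048] q6 -0.16 t 38.2 F [ 0.8 -0.2 -1.6]
```

```bash
echo '[[0.05,-0.0017,-0.0017,0.05,0],[0.05,0,0,0.0667,0],[0.05,0,0,0.05,0],[0.05,0,0,0.02,0],[0.05,0,0,0.0083,0],[0.05,0,0,0,0],[0.05,0,0,0,0],[0.05,0,0,0,0]]' | python3 inch.py
echo '[[0.05,0,0,0.005,0],[0.05,0,0,0.0033,0],[0.05,0,0,0.0008,0],[0.05,0,0,0,0],[0.05,0,0,0,0]]' | python3 inch.py
```

```text
t: 39.0
tool_pos: [0.6117, -0.05, 0.0903]
orientation: [2.22, 2.22, 0.003]
force: [1.0, -0.4, -1.0]
opening: 0.0577
gripper_force: 7.0
t: 39.5
tool_pos: [0.6102, -0.0499, 0.0826]
orientation: [-2.221, -2.221, 0.0]
force: [-0.1, 0.3, -2.0]
opening: 0.0581
gripper_force: 7.0
```

To row units: 0.001 m / 0.6 = 0.0017, 0.0005 m / 0.6 = 0.0008.

```bash
echo '[[0.05,0,0,0.0017,0],[0.05,0,0,0.0008,0],[0.05,0,0,0,0],[0.05,0,0,0,0]]' | python3 inch.py
echo '[[0.075,0,0,0,0],[0.075,0,0,0,0],[0.075,0,0,0,0],[0.075,0,0,-0.0333,0],[0.06,0,0,-0.0667,0],[0.06,0,0,-0.0667,0],[0.06,0,0,-0.0333,0],[0.06,0,0,0,0]]' | python3 inch.py 20
python3 - <<'E'
from h import *
c=cam("top","pics/top10.png"); h=c["hsv"].astype(int)
plan(.6108,-.1405,.076,0)
E
```

```text
t: 39.9
tool_pos: [0.6105, -0.0497, 0.0819]
orientation: [2.221, 2.221, 0.001]
force: [-3.1, 1.1, 5.3]
opening: 0.0578
gripper_force: 7.0
t: 40.7
tool_pos: [0.6127, -0.0503, 0.2059]
orientation: [2.217, 2.217, 0.007]
force: [0.4, 0.2, -0.2]
opening: 0.0597
gripper_force: 0.0
yawY -0.0 turn(tool z) -0.000  then d_tool [-0.0904 -0.0012  0.1271]  from [ 0.6115 -0.05    0.203 ] q6 -0.17 t 40.8 F [-0.4 -0.3 -0.3]
```

To row units: 0.04 m / 0.6 = 0.0667, -0.03 m / 0.6 = -0.05.

```bash
echo '[[0.05,-0.05,-0.0007,0,0],[0.05,-0.05,-0.0007,0,0],[0.05,-0.05,-0.0007,0,0],[0.05,0,0,0,0],[0.05,0,0,0.0667,0],[0.05,0,0,0.0667,0],[0.05,0,0,0.05,0],[0.05,0,0,0.0233,0],[0.05,0,0,0,0],[0.05,0,0,0,0]]' | python3 inch.py
python3 -c "
from h import *
cam('scene','pics/s11.png')
cv2.imwrite('pics/s11c.png',cv2.resize(cv2.imread('pics/s11.png')[150:270,220:400],None,fx=4,fy=4))"
```

```text
t: 41.75
tool_pos: [0.6095, -0.1397, 0.0778]
orientation: [2.221, 2.221, 0.0]
force: [0.9, -0.2, -0.2]
opening: 0.0501
gripper_force: 0.0
```

View pics/s11c.png

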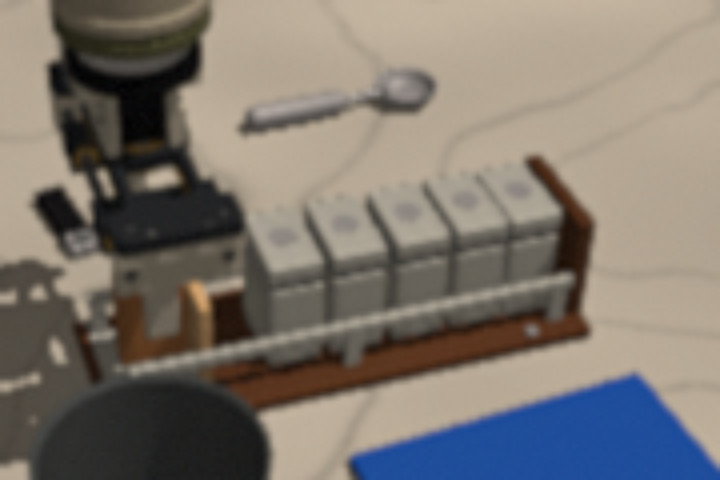

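All five tins stand upright in a row with small gaps, and the fin is between the open fingers. I'll grip it and push gently.

To row units: 0.0013 m / 0.6 = 0.0022.

```bash
echo '[[0.01,0,0.0022,0,0],[0.01,0,0,0,0],[0.01,0,0,0,0],[0.01,0,0,0,0],[0.01,0,0,0,0],[0.01,0,0,0,0]]' | python3 inch.py 15
echo '[[0.01,0.0067,0,0,0],[0.01,0.01,0,0,0],[0.01,0.01,0,0,0],[0.01,0.01,0,0,0],[0.01,0.01,0,0,0],[0.01,0.0067,0,0,0],[0.01,0.005,0,0,0],[0.01,0.005,0,0,0],[0.01,0,0,0,0],[0.01,0,0,0,0]]' | python3 inch.py
```

```text
t: 42.4
tool_pos: [0.6111, -0.1399, 0.0775]
orientation: [2.22, 2.221, 0.002]
force: [4.1, -0.2, -1.3]
opening: 0.0162
gripper_force: 15.0
t: 43.4
tool_pos: [0.611, -0.1016, 0.0775]
orientation: [2.22, 2.221, 0.002]
force: [5.3, 1.0, -1.1]
opening: 0.016
gripper_force: 15.0
```

To row units: 0.002 m / 0.6 = 0.0033, 0.001 m / 0.6 = 0.0017.

```bash
echo '[[0.01,0.0033,0,0,0],[0.01,0.0033,0,0,0],[0.01,0.0033,0,0,0],[0.01,0.0033,0,0,0],[0.01,0.0017,0,0,0],[0.01,0,0,0,0]]' | python3 inch.py
echo '[[0.01,0.0017,0,0,0],[0.01,0.0017,0,0,0],[0.01,0.0017,0,0,0],[0.01,0,0,0,0]]' | python3 inch.py
```

```text
t: 44.0
tool_pos: [0.611, -0.0934, 0.0775]
orientation: [2.22, 2.22, 0.0]
force: [4.8, -3.9, -1.2]
opening: 0.0157
gripper_force: 15.0
t: 44.4
tool_pos: [0.611, -0.0906, 0.0775]
orientation: [2.22, 2.22, 0.0]
force: [4.5, -3.9, -2.6]
opening: 0.0159
gripper_force: 15.0
```

To row units: 0.001 m / 0.6 = 0.0017.

```bash
echo '[[0.01,0.0017,0,0,0],[0.01,0.0017,0,0,0],[0.01,0,0,0,0]]' | python3 inch.py
echo '[[0.01,0.0017,0,0,0],[0.01,0.0017,0,0,0],[0.01,0,0,0,0]]' | python3 inch.py
```

```text
t: 44.7
tool_pos: [0.611, -0.0887, 0.0775]
orientation: [2.22, 2.22, -0.0]
force: [4.7, -4.6, -1.3]
opening: 0.0161
gripper_force: 15.0
t: 45.0
tool_pos: [0.611, -0.0869, 0.0775]
orientation: [2.22, 2.22, -0.0]
force: [5.3, -4.7, -2.0]
opening: 0.0161
gripper_force: 15.0
```

To row units: 0.0007 m / 0.6 = 0.0012.

```bash
echo '[[0.01,0.0012,0,0,0],[0.01,0,0,0,0],[0.01,0,0,0,0]]' | python3 inch.py
echo '[[0.01,0.0012,0,0,0],[0.01,0,0,0,0],[0.01,0,0,0,0]]' | python3 inch.py
```

```text
t: 45.3
tool_pos: [0.611, -0.0862, 0.0775]
orientation: [2.22, 2.219, -0.0]
force: [5.9, -4.9, -2.1]
opening: 0.0157
gripper_force: 15.0
t: 45.6
tool_pos: [0.611, -0.0856, 0.0775]
orientation: [2.22, 2.219, -0.0]
force: [5.8, -5.1, -1.8]
opening: 0.0157
gripper_force: 15.0
```

To row units: 0.0007 m / 0.6 = 0.0012.

```bash
echo '[[0.01,0.0012,0,0,0],[0.01,0,0,0,0],[0.01,0,0,0,0]]' | python3 inch.py
echo '[[0.01,0.0012,0,0,0],[0.01,0,0,0,0],[0.01,0,0,0,0]]' | python3 inch.py
```

```text
t: 45.9
tool_pos: [0.611, -0.0849, 0.0775]
orientation: [2.22, 2.219, -0.0]
force: [5.5, -5.1, -2.6]
opening: 0.0159
gripper_force: 15.0
t: 46.2
tool_pos: [0.611, -0.0841, 0.0775]
orientation: [2.22, 2.219, -0.0]
force: [4.7, -5.5, -1.8]
opening: 0.0161
gripper_force: 15.0
```

```bash
python3 - <<'E'
from h import *
c=cam("scene","pics/s12.png")
cv2.imwrite('pics/s12c.png',cv2.resize(cv2.imread('pics/s12.png')[160:260,230:380],None,fx=5,fy=5,interpolation=cv2.INTER_CUBIC))
E
```

```text
(no output)
```

View pics/s12c.png

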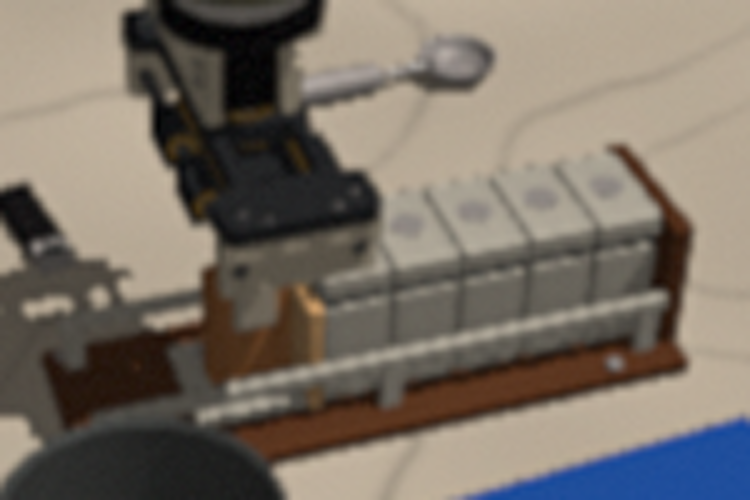

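The row has closed up against the stop, but force is still only sliding friction (about 5 N), so I'll keep pushing in small steps until it firms up.

To row units: 0.0005 m / 0.6 = 0.0008.

```bash
for i in 1; do echo '[[0.01,0.0008,0,0,0],[0.01,0,0,0,0],[0.01,0,0,0,0]]' | python3 inch.py; done
echo '[[0.01,0.0008,0,0,0],[0.01,0,0,0,0],[0.01,0,0,0,0]]' | python3 inch.py
```

```text
t: 46.55
tool_pos: [0.611, -0.0837, 0.0775]
orientation: [2.22, 2.219, -0.0]
force: [5.4, -5.4, -2.4]
opening: 0.0161
gripper_force: 15.0
t: 46.85
tool_pos: [0.611, -0.0832, 0.0775]
orientation: [2.22, 2.219, -0.0]
force: [4.7, -5.5, -1.8]
opening: 0.0163
gripper_force: 15.0
```

To row units: 0.0005 m / 0.6 = 0.0008.

```bash
echo '[[0.01,0.0008,0,0,0],[0.01,0,0,0,0],[0.01,0,0,0,0]]' | python3 inch.py
echo '[[0.01,0.0008,0,0,0],[0.01,0,0,0,0],[0.01,0,0,0,0]]' | python3 inch.py
```

```text
t: 47.15
tool_pos: [0.611, -0.0828, 0.0775]
orientation: [2.22, 2.219, -0.0]
force: [4.2, -6.6, -2.3]
opening: 0.0157
gripper_force: 15.0
t: 47.45
tool_pos: [0.611, -0.0828, 0.0775]
orientation: [2.22, 2.219, -0.001]
force: [4.4, -6.9, -2.2]
opening: 0.016
gripper_force: 15.0
```

To row units: 0.0005 m / 0.6 = 0.0008.

```bash
echo '[[0.01,0.0008,0,0,0],[0.01,0,0,0,0],[0.01,0,0,0,0]]' | python3 inch.py
```

```text
t: 47.75
tool_pos: [0.611, -0.0827, 0.0775]
orientation: [2.22, 2.218, -0.002]
force: [4.4, -9.1, -3.2]
opening: 0.0162
gripper_force: 15.0
```

Contact is firm: 9 N, with no further motion, and travel agrees with a 0.180 m clear length. Now release.

To row units: -0.04 m / 0.6 = -0.0667, -0.03 m / 0.6 = -0.05.

```bash
echo '[[0.04,0,0,0,0],[0.04,0,0,0,0],[0.04,0,0,0,0],[0.04,0,0,0,0],[0.04,0,0,-0.0333,0],[0.04,0,0,-0.0667,0],[0.04,0,0,-0.0667,0],[0.04,0,0,-0.05,0],[0.04,-0.0667,0,0,0],[0.04,-0.0667,0,0,0],[0.04,-0.0667,0,0,0],[0.04,-0.0667,0,0,0],[0.04,-0.0667,0,0,0],[0.04,-0.0667,0,0,0],[0.04,0,0,0,0]]' | python3 inch.py
python3 - <<'E'
from h import *
c=cam("scene","pics/s13.png"); t=cam("top","pics/top13.png")
a=cv2.resize(cv2.imread('pics/s13.png')[160:260,230:380],None,fx=5,fy=5,interpolation=cv2.INTER_CUBIC)
b=cv2.resize(cv2.imread('pics/top13.png')[160:225,185:335],None,fx=5,fy=5,interpolation=cv2.INTER_CUBIC)
o=cv2.resize(np.vstack([a,b]),None,fx=.72,fy=.72,interpolation=cv2.INTER_AREA); cv2.imwrite('pics/f.png',o); print(o.shape)
E
```

```text
t: 49.25
tool_pos: [0.6091, -0.3254, 0.2065]
orientation: [2.226, 2.216, -0.002]
force: [-0.1, 0.1, -0.3]
opening: 0.0398
gripper_force: 0.0
(594, 540, 3)
```

View pics/f.png

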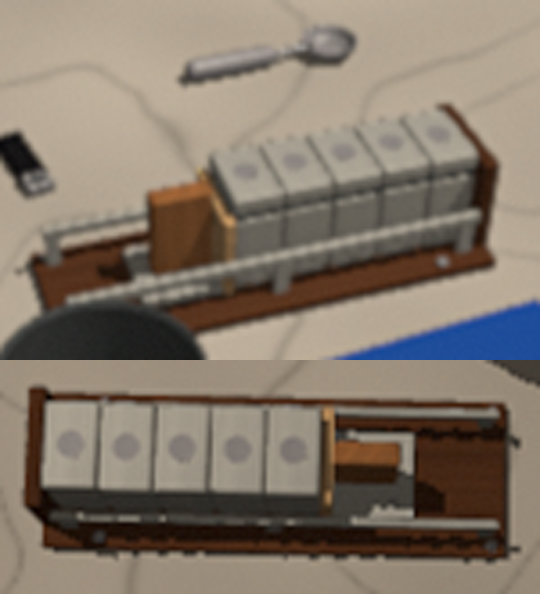

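Both views show five tins upright in a tight row between the wall and the stop, in the top half columns 212–475 of the crop and in the bottom half 42–322. I'm handing it in.

```bash
python3 -c "
from plant import robot, optics, close_job
print(close_job())"
```

```text
the job is handed in; nothing more can be done
None
```

All five tins present stand upright in one row from the end wall, the stop is pushed up snug against them with about 9 N, and the job is handed in at about 49 s; the hand-in returned no verdict.

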